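# Free the blade fuse jammed in the feed chute

### The arm

A 6-joint arm with a two-finger parallel gripper is mounted at the origin on the work surface; the furniture and walls round the work are solid. World frame = base frame: x ahead of the robot, y to its left, z up, the work surface at z = 0. Lengths are in mm, angles in rad, forces in N, time in s.
With the tool pointing down it reaches from about 400 to 825 mm from the base axis. Payload 7 kg.
Tool frame: the origin (TCP) lies on the centre line of the jaws, within the pads' length; the fingertips stand 17 mm ahead of it and the grasp point (between the pads) lies 2 mm behind it; z points along the fingers, y is the line along which they close (so a half turn about z gives the same grasp; the last joint's range is limited). The gripper opens to 85 mm and grips with 20 to 120 N. Pads are 22 mm wide; open, the fingers measure 114 mm over their backs; the gripper's body (76 mm by 85 mm) begins 54 mm behind the grasp point. The pads swing forward as they close: fully open they stand 13 mm farther back than shut.
Start: joints at [-1.013, 0.359, 0.012, 0, -1.224, -0.288], TCP at [179.887, -650.566, 248.302] pointing down, gripper open.
Joint ranges: [-3.07, 3.07], [-1.43, 2.12], [-1.02, 1.25], [-3.03, 1.67], [-3.05, -0], [-3.03, 3.03]. Speed limits (rad/s): [2.39, 2.39, 3.01, 3.14, 3.14, 3.14].

### API

Orientations are given as a unit quaternion [w, x, y, z].
In Python, from rig import state, imaging, ticket gives the robot as it stands.
- The arm moves only by the shell command python3 -m pendant 'ROWS' [OPENING] [FORCE]. ROWS is JSON, a list of rows, each a list of 2 entries, a list of its own where there are three numbers: the shift along the tool's x, y, z in cm, then the turn about the tool's z in degrees. In form: [[[x, y, z], spin], ...]. A call has 1 to 12 rows; each row shifts and turns the commanded pose from where the row before left it, along the tool's axes as they then stand; what a row does not reach is not made up. A row lasts 1/10 s, in which the tool goes at most 50 mm and 8.59 degrees, less where a joint would pass 70% of its speed; a pose out of reach is approached as far as the arm can. A call with a gripper value outside its range is refused whole. OPENING is the finger opening in cm, from 0 to 8.54, set as the call begins (- or left out, the last holds). The fingers move at their own pace and stop on an object; FORCE is the grip in N (left out, the last holds). Time passes only in rows, so rows that do not move let the fingers close. It gives the time, the measured TCP pose, the force, the opening and the grip force at its end, in the units of the state.
- state(): the state, without advancing time (a new reading comes with each control period).
- imaging.snapshot(name): name is "scene" or "side" or "wrist"; returns (picture, depth): 400x640x3 uint8, red, green, blue; 400x640 float32, mm along the optical axis (not along the pixel's ray), 0 where there is no reading.
- imaging.camera_info(name): a dict with "fx", "fy", "cx", "cy" (pixels), "T" (4x4, takes a point from camera to world coordinates). Camera axes: x right, y down, z forward; pixel columns grow to the right and rows downward; lengths in mm; the calibration is good to about 2 mm. A picture is of the moment at which its call begins: read the wrist's pose just before it. camera_info takes no time and is no camera call; for the wrist camera it gives the pose at the moment of the call.
- ticket.finish_job(): hands the job in; it is judged then, once.
The state is a dict: "t": time; "q": joint angles; "joint_velocities": joint speeds; "joint_torque": joint torques, N m; "tool_pos": TCP position; "tool_rot": TCP orientation; "wrist_force": force on the tool from outside, world axes, zero at the start; "ft_torque": the same for the moment, N m; "opening": finger opening in mm; "finger_force": force on a finger pad.
Only numpy, scipy, OpenCV 4.12 (cv2) and the standard library are available. Lean on these libraries where they do the work, as an engineer would, in place of code of your own. Each camera call takes 0.05 s, during which the arm holds its last target. There are 200 camera calls.

### The job

A knife-blade fuse has got in among the round cartridge fuses and jammed in the feed chute, its blades caught under the lips on both sides. Without forcing it against the chute, feel which way it will shift, work it out with one end raised, and set it down upright (not dropped) in the grey tray, so that the three round fuses behind it roll down to the end stop. Leave the mouse shell and the orange pliers alone.

Things in the scene. Friction and masses are not known exactly. Their poses are not given: they have to be found in the camera images.
- chute: fixed aluminium feed chute, 280 mm long, 156 mm wide, sloping down at 0.21 rad to its -x end, nearer the robot, where an end stop stands 30 mm high. Origin: on the table below the jam; x level and up-slope, y across, z up. Floor channel 96 mm wide between side rails 15 mm high. The upper half has outer walls, inner faces 74 mm from the centre line, with inward lips.
- jam_frame (a point): on the chute floor, 50 mm over the table, on the centre line at the jam; x up the slope, y across, z square to the floor; sizes of the chute are in this frame. On each rail a lug with its face at x = -11 mm (z 15 to 27) stops the blade, and a ridge 4 mm high at x 13 to 19 lies behind it.
- lip_left (a point): edge of the lip on the +y side, at the top (z 32 mm), x = 0: 60 mm from the centre line; underside at z 28; it runs from x -11 to 130 mm. Below it is the slot that holds a blade, 74 mm deep from the centre line; but in one of the two slots, changing from start to start and not visible, a 7 mm packing strip leaves only 67 mm.
- lip_right (a point): same on the -y side. So the jammed fuse can be shifted 9 mm off centre to one side, 2 mm to the other; only touch tells which. At 9 mm the trailing blade clears its lip by 4 mm: that end can be tilted up about 0.3 rad, pivoting on the other tip, and the fuse drawn out towards the raised end, then lifted. Straight up, or at 2 mm, both lips hold.
- blade_fuse: the jammed item, loose, 0.17 to 0.35 kg: ceramic block, 36 (x) x 44 (y) x 62 (z) mm, on both y sides a steel end plate and a blade 22 mm wide, 6 thick, 17 to 23 mm over the underside; 130 mm tip to tip. Origin: centre of the underside; z to its top. Stands on the chute floor within 2 mm of the centre line. Grip it on the end plates, above the blades. fuse_a leans on its +x face.
- fuse_a: round cartridge fuse (ceramic tube, steel end caps), 28 mm diameter, 94 mm long, 0.1 kg, lying across the chute; foremost of three, touching the jammed fuse. Origin: middle of its axis. It rolls down the chute by itself when the way is free. Its own axes turn as it rolls; the long axis is y.
- fuse_b: second round cartridge fuse, like fuse_a, behind it
- fuse_c: third round cartridge fuse, like fuse_a, behind fuse_b
- bay_1 (a point): centre of the first place at the lower end of the chute, where a round fuse touches the end stop
- bay_2 (a point): centre of the second place, 28 mm up the slope from bay_1
- bay_3 (a point): centre of the third place, 28 mm up the slope from bay_2
- tray: fixed open grey reject tray on the table, outside 170 mm (x) by 210 mm (y), 22 mm high, walls and floor 4 mm. Origin: centre of its underside; the blade fuse fits with its blades along the tray's y. Chute and tray change sides from start to start.
- mouse_shell: bystander: cream plastic mouse shell, 69 x 104 x 35 mm, on the table on the robot's left; leave alone
- pliers_orange: bystander: pliers with orange grips, 171 x 65 x 14 mm, on the table on the robot's right; leave alone
There are look-alikes about, which are no part of the job. Leave any blue or brown look-alike of the fuse_c alone.

How it is judged (in metres and radians):
At the end, for the whole second after the job is handed in: The blade fuse stands upright (0.12 rad), released and at rest on the tray's floor, its origin within 65 mm of the tray's centre in x and y and under 12 mm above the tray's underside; fuse_a, fuse_b, fuse_c at rest within 12 mm of bay_1, bay_2, bay_3 (against the end stop) (x of blade_fuse in the frame of tray between -0.065 and 0.065 m and y of blade_fuse in the frame of tray between -0.065 and 0.065 m and z of blade_fuse in the frame of tray below 0.012 m and angle between blade_fuse's own z axis and vertical below 0.12 rad and linear speed of each of blade_fuse, fuse_a, fuse_b, fuse_c below 0.02 m/s and distance between fuse_a and bay_1 below 0.012 m and distance between fuse_b and bay_2 below 0.012 m and distance between fuse_c and bay_3 below 0.012 m); the robot touches nothing.
It fails at once if the blade fuse is forced against the chute (over 40 N between them) (contact force between blade_fuse and chute above 40 N).
It fails at once if the blade fuse is dropped or thrown (over 0.6 m/s out of the fingers) (contact force between blade_fuse and the fingers below 0.1 N and linear speed of blade_fuse above 0.6 m/s).
It fails at once if a bystander (mouse shell or pliers) is moved more than 15 mm (distance of any of mouse_shell, pliers_orange from where it was at the start of the episode above 0.015 m).
It also fails if it takes over 50 s, if anything falls off the work surface, if the arm or the gripper's body presses on something with over 40 N, if the wrist force passes 120 N, or if a joint passes its speed limit or range.

## Working session

There is one attempt and no reset: what is moved stays moved. The work goes in short steps, Python scripts to look and compute and a shell command to move; the robot and the scene stay as the last step left them, time stands still between calls to the robot, and variables do not carry over. Pictures are saved under pics/ and viewed, at most 10 in all, crops included, and the job is handed in when it is done.

```bash
mkdir -p pics; ls; python3 - <<'E'
from rig import state, imaging
import cv2, numpy as np
s=state(); print({k:np.round(v,3).tolist() for k,v in s.items()})
for n in ("scene","side"):
    p,d=imaging.snapshot(n); cv2.imwrite(f"pics/{n}0.png",p[:,:,::-1]); np.savez(f"pics/{n}0.npz",p=p,d=d)
    i=imaging.camera_info(n); print(n,i["fx"],i["cx"],i["cy"],np.round(i["T"],3).tolist())
E
```

```text
pics
{'t': 0.0, 'q': [-1.013, 0.359, 0.011, -0.0, -1.224, -0.288], 'joint_velocities': [-0.001, -0.001, -0.002, 0.001, -0.001, 0.0], 'joint_torque': [0.001, -58.332, 29.343, 6.937, -0.006, 0.0], 'tool_pos': [179.781, -650.152, 247.356], 'tool_rot': [-0.0, -0.134, 0.991, 0.001], 'wrist_force': [-0.124, 0.823, 0.295], 'ft_torque': [0.042, -0.002, -0.013], 'finger_force': 0.0, 'opening': 85.337}
scene 379.1584867601544 314.19658404651926 196.93832260768082 [[-0.732, -0.468, 0.495, -27.115], [-0.681, 0.518, -0.517, 562.751], [-0.015, -0.716, -0.698, 855.706], [0.0, 0.0, 0.0, 1.0]]
side 451.93534453632594 318.658326320652 192.92132421126726 [[1.0, 0.004, -0.022, 542.564], [0.022, -0.428, 0.904, -1209.62], [-0.006, -0.904, -0.428, 634.309], [0.0, 0.0, 0.0, 1.0]]
```

View pics/scene0.png

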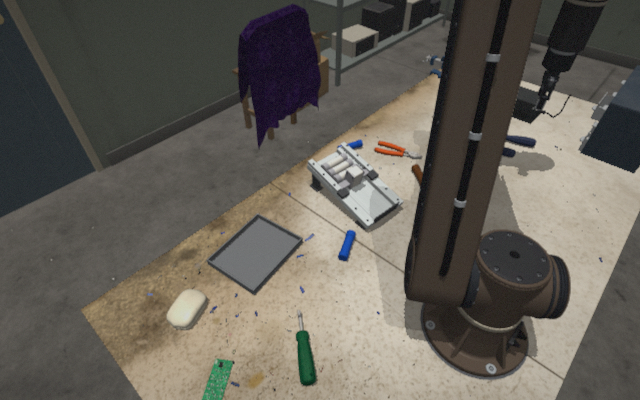

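View pics/side0.png

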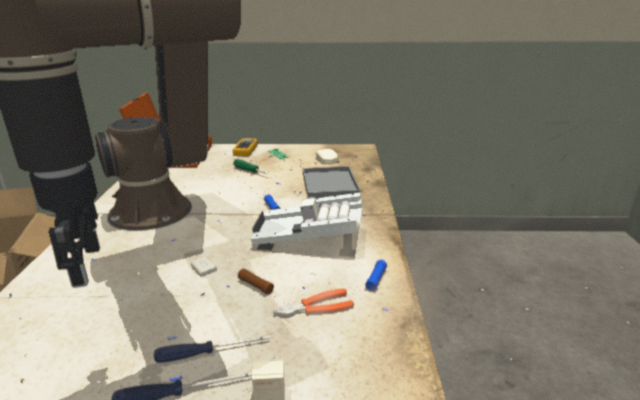

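The scene view shows the chute at about (355,185), with the white fuse block at (353,175). The tray is at (255,252), the mouse at (187,308) and the pliers at (395,150). The side view shows the chute at (310,222), with the block at about (308,205).

```bash
cat > h.py <<'E'
import numpy as np, cv2
from rig import state, imaging
from scipy.spatial.transform import Rotation as R
def cloud(d,i):
    v,u=np.mgrid[0:d.shape[0],0:d.shape[1]]
    P=np.stack([(u-i["cx"])/i["fx"]*d,(v-i["cy"])/i["fy"]*d,d],-1)
    T=np.array(i["T"]); P=P@T[:3,:3].T+T[:3,3]; P[d<=0]=np.nan; return P
def tool():
    s=state(); w,x,y,z=s["tool_rot"]; return np.array(s["tool_pos"]),R.from_quat([x,y,z,w]).as_matrix()
E
python3 - <<'E'
from h import *
for n,pts in (("scene",[(353,175),(360,165),(310,165),(350,147),(363,226),(400,205),(258,217),(302,240),(209,261),(255,291),(255,252),(187,308),(395,150)]),("side",[(308,205),(335,190),(250,243),(360,228),(330,180)])):
    z=np.load(f"pics/{n}0.npz"); P=cloud(z["d"],imaging.camera_info(n))
    for u,v in pts: print(n,u,v,np.round(P[v,u]))
i=imaging.camera_info("wrist"); p,Rt=tool(); T=np.array(i["T"]); print("cam in tool",np.round(Rt.T@T[:3,:3],3).tolist(),np.round(Rt.T@(T[:3,3]-p),1),i["fx"])
print(np.round(Rt,3).tolist())
E
```

```text
scene 353 175 [ 477. -133.  114.]
scene 360 165 [ 519. -225.   73.]
scene 310 165 [616. -93. 100.]
scene 350 147 [ 578. -244.  105.]
scene 363 226 [383. -72.   8.]
scene 400 205 [ 354. -225.    0.]
scene 258 217 [643. 113.   6.]
scene 302 240 [476.  91.  14.]
scene 209 261 [606. 317.  22.]
scene 255 291 [450. 290.  12.]
scene 255 252 [548. 206.   6.]
scene 187 308 [521. 438.  36.]
scene 395 150 [ 526. -450.    2.]
side 308 205 [ 490. -173.  109.]
side 335 190 [563. 107.  21.]
side 250 243 [ 335. -186.    2.]
side 360 228 [ 631. -102.    1.]
side 330 180 [547. 216.   8.]
cam in tool [[0.001, -0.946, -0.324], [1.0, 0.001, -0.001], [0.001, -0.324, 0.946]] [  84.3    0.8 -125.5] 284.1150637845338
[[-0.964, -0.266, -0.001], [-0.266, 0.964, 0.001], [0.0, 0.001, -1.0]]
```

```bash
python3 -m pendant '[[[-3.5,3.35,-0.45],0],[[-3.5,3.35,-0.45],0],[[-3.5,3.35,-0.45],0],[[-3.5,3.35,-0.45],0],[[-3.5,3.35,-0.45],0],[[-3.5,3.35,-0.45],0],[[-3.5,3.35,-0.45],0],[[-3.5,3.35,-0.45],0],[[-3.5,3.35,-0.45],0],[[-3.5,3.35,-0.45],0],[[-3.5,3.35,-0.45],0],[[-3.5,3.35,-0.45],0]]'; python3 -m pendant '[[[0,0,0],7.3],[[0,0,0],7.3],[[0,0,0],7.3],[[0,0,0],7.3],[[0,0,0],0],[[0,0,0],0]]'
python3 - <<'E'
from h import *
p,Rt=tool(); i=imaging.camera_info("wrist"); pic,d=imaging.snapshot("wrist")
print(p,np.round(Rt,3).tolist(),state()["wrist_force"])
np.savez("pics/w1.npz",p=pic,d=d,T=i["T"]); cv2.imwrite("pics/w1.png",pic[:,:,::-1])
E
```

```text
t: 1.3
tool_pos: [477.9, -149.2, 302.6]
tool_rot: [0.0, -0.135, 0.991, 0.0]
wrist_force: [0.8, -0.7, 0.1]
opening: 85.3
finger_force: 0.0
t: 1.9
tool_pos: [477.4, -151.2, 302.1]
tool_rot: [-0.0, 0.118, 0.993, 0.0]
wrist_force: [-1.1, 0.0, 0.6]
opening: 85.7
finger_force: 0.0
[ 477.38843425 -151.15060914  302.12338556] [[-0.972, 0.234, -0.0], [0.234, 0.972, 0.0], [0.0, 0.0, -1.0]] [-0.15083973  0.40002869 -0.46704281]
```

View pics/w1.png

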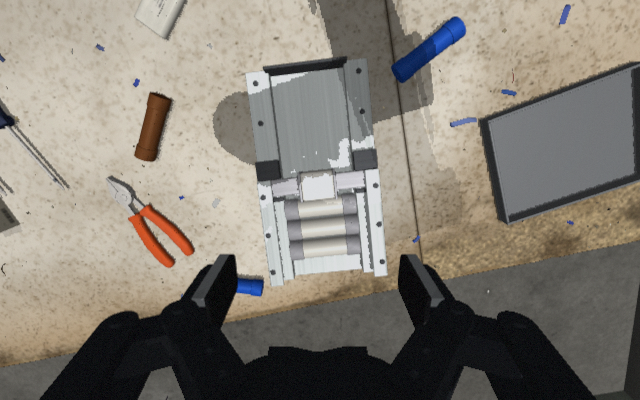

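The wrist view (robot side at the top) shows the fuse block's top at (318,187), with blades to its left and right. The dark lugs are at (269,170) and (365,159), and the round fuses are behind the block at rows 207, 227 and 247. The tray is on the right, and paired screws along the chute edges give its axis.

```bash
python3 - <<'E'
from h import *
z=np.load("pics/w1.npz"); i=imaging.camera_info("wrist"); i["T"]=z["T"]; P=cloud(z["d"],i); g=z["p"]
for a,b in (((253,84),(358,71)),((261,123),(362,111)),((265,198),(375,186)),((268,235),(380,225)),((272,272),(381,263)),((269,170),(365,159))):
    A=np.nanmedian(P[a[1]-2:a[1]+3,a[0]-2:a[0]+3].reshape(-1,3),0);B=np.nanmedian(P[b[1]-2:b[1]+3,b[0]-2:b[0]+3].reshape(-1,3),0);D=B-A
    print(np.round(A,1),np.round(B,1),"mid",np.round((A+B)/2,1),"len",round(np.linalg.norm(D),1),"yaw",round(np.arctan2(-D[0],D[1]),3))
# chute region points: local heights; top face of block
M=(P[...,0]>380)&(P[...,0]<640)&(P[...,1]>-260)&(P[...,1]<-50)&(P[...,2]>95)
B=M.copy(); B[:,:290]=0;B[:,345:]=0;B[:165]=0;B[202:]=0; Q=P[B]; print(len(Q),np.round(np.nanpercentile(Q,[2,50,98],axis=0),1))
T=(P[...,2]>15)&(P[...,2]<30)&(P[...,1]>20); T[:, :470]=0
c=max(cv2.findContours(T.astype(np.uint8),0,1)[0],key=cv2.contourArea);print("tray px",cv2.boundingRect(c))
big=cv2.resize(g[50:300,235:400],None,fx=3.2,fy=2.4*1,interpolation=cv2.INTER_CUBIC); cv2.imwrite("pics/w1c.png",big[:,:,::-1])
# rows profile on centre line
for v in range(160,290,4):
    print(v,[np.round(P[v,u],0).astype(int).tolist() if np.isfinite(P[v,u]).all() else None for u in (318+int((v-187)*.07),)],end=" ")
E
```

```text
[ 356.8 -206.7   37. ] [373.1 -73.6  37.5] mid [ 364.9 -140.1   37.3] len 134.1 yaw -0.122
[ 405.1 -208.8   48.2] [420.9 -79.1  48.2] mid [ 413.  -143.9   48.2] len 130.7 yaw -0.121
[ 494.3 -223.9   84.1] [511.3 -84.6  84.3] mid [ 502.8 -154.2   84.2] len 140.3 yaw -0.121
[ 540.4 -231.9   95. ] [560.5 -88.6  94.5] mid [ 550.5 -160.2   94.8] len 144.7 yaw -0.139
[ 589.4 -239.5  104.8] [609.1 -97.7 104.9] mid [ 599.3 -168.6  104.9] len 143.2 yaw -0.138
[ 463.  -211.4   71.6] [477.7 -89.   70.8] mid [ 470.3 -150.2   71.2] len 123.3 yaw -0.119
1098 [[ 469.6 -174.5  103.2]
 [ 485.5 -153.3  109.3]
 [ 502.7 -131.8  113. ]]
tray px (486, 62, 154, 163)
160 [[470, -150, 43]] 164 [[475, -151, 46]] 168 [[480, -152, 46]] 172 [[472, -150, 106]] 176 [[476, -150, 107]] 180 [[481, -151, 108]] 184 [[485, -152, 109]] 188 [[489, -153, 110]] 192 [[494, -154, 112]] 196 [[498, -155, 113]] 200 [[516, -159, 76]] 204 [[520, -159, 79]] 208 [[525, -160, 81]] 212 [None] 216 [[545, -164, 59]] 220 [[542, -163, 80]] 224 [[545, -164, 86]] 228 [[550, -165, 88]] 232 [[556, -165, 87]] 236 [[572, -168, 67]] 240 [[568, -168, 86]] 244 [[571, -169, 92]] 248 [[576, -168, 93]] 252 [[582, -170, 94]] 256 [[601, -174, 71]] 260 [[606, -174, 73]] 264 [[612, -175, 74]] 268 [[618, -177, 75]] 272 [[674, -188, -1]] 276 [[681, -188, 1]] 280 [[690, -190, 0]] 284 [[698, -192, 0]] 288 [[706, -192, 0]]
```

```bash
python3 -m pendant '[[[0,0,0],-6.6],[[-1.0,-0.1,3],0],[[0,0,4.5],0],[[0,0,4.5],0],[[0,0,3.5],0],[[0,0,1],0],[[0,0,0],0],[[0,0,0],0]]' 6.6 20
python3 - <<'E'
from h import *
i=imaging.camera_info("wrist"); pic,d=imaging.snapshot("wrist"); p,Rt=tool()
print(p,np.round(Rt,3).tolist(),state()["wrist_force"])
np.savez("pics/w2.npz",p=pic,d=d,T=i["T"]); cv2.imwrite("pics/w2.png",pic[:,:,::-1])
E
```

```text
t: 2.75
tool_pos: [488.6, -153.5, 138.9]
tool_rot: [0.001, 0.062, 0.998, -0.0]
wrist_force: [0.9, 0.3, -0.1]
opening: 65.9
finger_force: 0.0
[ 488.76582425 -153.47249684  139.26400734] [[-0.992, 0.123, 0.003], [0.123, 0.992, -0.0], [-0.003, 0.0, -1.0]] [ 1.08332625 -0.41453266 -0.30088641]
```

View pics/w2.png

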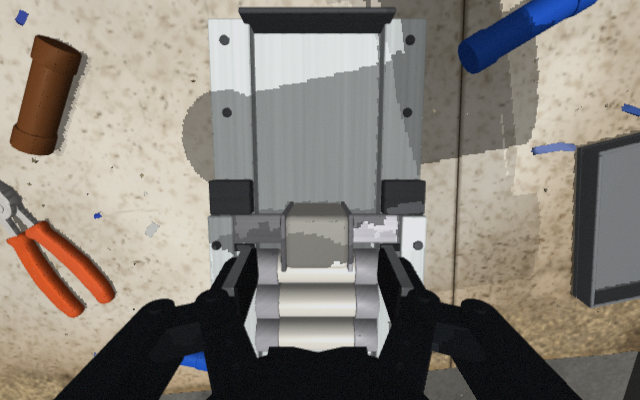

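The wrist view shows the block centred between the fingers at (318,235) and square to the chute, so I'll go down and grip lightly.

```bash
python3 -m pendant '[[[0,0,1.5],0],[[0,0,1],0],[[0,0,0.8],0],[[0,0,0],0],[[0,0,0],0]]' ; python3 -m pendant '[[[0,0,0],0],[[0,0,0],0],[[0,0,0],0],[[0,0,0],0],[[0,0,0],0],[[0,0,0],0],[[0,0,0],0],[[0,0,0],0]]' 3.5 20
```

```text
t: 3.3
tool_pos: [487.6, -153.4, 104.6]
tool_rot: [0.0, 0.062, 0.998, -0.0]
wrist_force: [0.4, 0.5, -0.1]
opening: 66.0
finger_force: 0.0
t: 4.1
tool_pos: [487.7, -153.5, 104.9]
tool_rot: [0.0, 0.062, 0.998, -0.0]
wrist_force: [-1.7, -0.8, 5.9]
opening: 43.2
finger_force: 24.7
```

```bash
python3 -m pendant '[[[0,0,-0.1],0],[[0,0,-0.1],0],[[0,0,0],0]]'; for k in 1; do python3 -m pendant '[[[0,0.1,0],0],[[0,0.1,0],0],[[0,0,0],0]]'; done; python3 -m pendant '[[[0,0.1,0],0],[[0,0.1,0],0],[[0,0,0],0]]'
```

```text
t: 4.4
tool_pos: [487.2, -153.3, 106.1]
tool_rot: [-0.0, 0.062, 0.998, 0.0]
wrist_force: [0.9, 0.1, -1.7]
opening: 43.2
finger_force: 23.8
t: 4.7
tool_pos: [487.4, -151.6, 106.2]
tool_rot: [-0.0, 0.062, 0.998, -0.0]
wrist_force: [0.9, -2.6, -2.4]
opening: 43.4
finger_force: 23.8
t: 5.0
tool_pos: [487.4, -151.2, 106.5]
tool_rot: [-0.001, 0.062, 0.998, -0.001]
wrist_force: [0.5, -13.8, -3.6]
opening: 43.6
finger_force: 24.1
```

Touch blocks at about 2 mm on the +y side, so I'll try −y.

```bash
python3 -m pendant '[[[0,-0.3,0],0],[[0,-0.3,0],0],[[0,0,0],0]]';  python3 -m pendant '[[[0,-0.2,0],0],[[0,-0.2,0],0],[[0,0,0],0]]'; python3 -m pendant '[[[0,-0.1,0],0],[[0,-0.1,0],0],[[0,0,0],0]]'
```

```text
t: 5.3
tool_pos: [487.0, -155.5, 106.2]
tool_rot: [-0.0, 0.062, 0.998, 0.0]
wrist_force: [0.7, -2.4, -2.3]
opening: 43.9
finger_force: 23.7
t: 5.6
tool_pos: [486.5, -159.5, 106.2]
tool_rot: [-0.0, 0.062, 0.998, -0.0]
wrist_force: [-0.6, -1.0, -2.2]
opening: 43.5
finger_force: 23.7
t: 5.9
tool_pos: [486.2, -161.4, 106.2]
tool_rot: [-0.0, 0.062, 0.998, -0.0]
wrist_force: [-0.9, -0.3, -3.4]
opening: 43.7
finger_force: 23.7
```

```bash
python3 -m pendant '[[[0,-0.1,0],0],[[0,0,0],0]]';  python3 -m pendant '[[[0,-0.1,0],0],[[0,0,0],0]]'
```

```text
t: 6.1
tool_pos: [486.1, -162.4, 106.3]
tool_rot: [-0.0, 0.062, 0.998, -0.0]
wrist_force: [-0.3, 0.6, -3.0]
opening: 43.8
finger_force: 23.7
t: 6.3
tool_pos: [486.1, -162.7, 106.3]
tool_rot: [0.0, 0.062, 0.998, 0.001]
wrist_force: [-1.5, 5.9, -1.0]
opening: 43.6
finger_force: 23.9
```

Free for 9 mm on −y, so the +y end comes up. I'll lift square to the floor, then tilt.

```bash
python3 -m pendant '[[[0.04,0,-0.2],0],[[0.04,0,-0.2],0],[[0,0,0],0]]';  python3 -m pendant '[[[0.04,-0.05,-0.2],0],[[0.04,-0.1,-0.2],0],[[0,0,0],0]]';python3 -m pendant '[[[0.04,-0.1,-0.2],0],[[0,0,0],0]]'
```

```text
t: 6.6
tool_pos: [485.2, -162.8, 110.1]
tool_rot: [0.0, 0.062, 0.998, 0.0]
wrist_force: [0.8, 5.2, -5.2]
opening: 43.8
finger_force: 23.4
t: 6.9
tool_pos: [484.1, -164.2, 113.6]
tool_rot: [-0.0, 0.063, 0.998, 0.001]
wrist_force: [3.3, 5.3, -14.6]
opening: 43.7
finger_force: 35.0
t: 7.1
tool_pos: [483.5, -164.9, 115.2]
tool_rot: [-0.0, 0.063, 0.998, 0.001]
wrist_force: [4.6, 5.0, -18.2]
opening: 43.6
finger_force: 42.3
```

```bash
python3 - <<'E'
from h import *
i=imaging.camera_info("wrist"); pic,d=imaging.snapshot("wrist"); P=cloud(d,i)
np.savez("pics/w3.npz",p=pic,d=d,T=i["T"]); cv2.imwrite("pics/w3.png",pic[150:350,180:460,::-1].repeat(2,0).repeat(2,1))
# plane fit to block top
M=np.zeros(d.shape,bool); M[200:275,288:348]=1; M&=(P[...,2]>108); Q=P[M]
u=np.array([.9927,-.1207]); X=(Q[:,:2]-[498.3,-154.6])@u; Y=(Q[:,:2]-[498.3,-154.6])@np.array([.1207,.9927])
c,*_=np.linalg.lstsq(np.c_[X,Y,np.ones(len(X))],Q[:,2],rcond=None); print(len(Q),c,X.min(),X.max(),Y.min(),Y.max()); print(state()["wrist_force"],state()["ft_torque"])
E
```

```text
2104 [3.61144018e-01 6.80426829e-02 1.24884489e+02] -31.072134274032557 -13.990416772915443 -26.71319771569856 3.7576263036364925
[  4.7317704    5.26691509 -17.79432805] [ 2.82103718 -1.59962677  0.20791731]
```

View pics/w3.png

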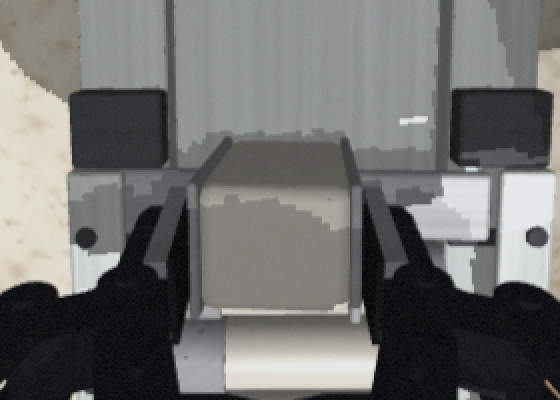

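The crop shows the block tilting, with the +y blade's end at (490,215) now inside its lip and a gap visible beside it. I'll refit the top plane over the whole face.

```bash
cat >> h.py <<'E'
def topfit(name=None,r=(205,305),c=(283,352),zmin=100):
    i=imaging.camera_info("wrist"); pic,d=imaging.snapshot("wrist"); P=cloud(d,i)
    if name: cv2.imwrite(f"pics/{name}.png",pic[:,:,::-1])
    M=np.zeros(d.shape,bool); M[r[0]:r[1],c[0]:c[1]]=1; M&=(P[...,2]>zmin); Q=P[M]
    X=(Q[:,:2]-[498.3,-154.6])@np.array([.9927,-.1207]); Y=(Q[:,:2]-[498.3,-154.6])@np.array([.1207,.9927]); k=np.ones(len(X),bool)
    for _ in range(6):
        cf,*_r=np.linalg.lstsq(np.c_[X,Y,np.ones(len(X))][k],Q[k,2],rcond=None); e=np.abs(np.c_[X,Y,np.ones(len(X))]@cf-Q[:,2]); k=e<max(1.2,1.5*np.median(e))
    X,Y=X[k],Y[k]; print("n",k.sum(),"slope x,y",np.round(cf[:2],3),"X",np.round(np.percentile(X,[1,99]),1),"Y",np.round(np.percentile(Y,[1,99]),1),"zc",round(np.median(Q[k,2]),1))
    s=state(); print(np.round(s["tool_pos"],1),np.round(s["wrist_force"],1),np.round(s["ft_torque"],2),s["finger_force"])
E
python3 -c "
from h import *
topfit()"
```

```text
n 3823 slope x,y [0.217 0.074] X [-29.8   0.4] Y [-28.9   5.2] zc 117.8
[ 483.5 -164.9  115.2] [  3.2   5.3 -18.5] [ 2.85 -1.59  0.17] 42.26005642907694
```

```bash
python3 -m pendant '[[[0,0,0],0],[[0,0,0],0]]' 4.42 20; python3 -m pendant '[[[0.02,-0.05,-0.1],0],[[0,0,0],0]]' 4.48 20;  python3 -c "
from h import *
topfit()"
```

```text
t: 7.4
tool_pos: [483.5, -165.1, 115.5]
tool_rot: [-0.0, 0.063, 0.998, 0.0]
wrist_force: [3.4, 4.8, -14.1]
opening: 44.2
finger_force: 23.2
t: 7.6
tool_pos: [483.4, -165.9, 117.2]
tool_rot: [-0.0, 0.062, 0.998, 0.0]
wrist_force: [1.9, 4.5, -9.6]
opening: 44.6
finger_force: 16.6
n 3768 slope x,y [0.206 0.104] X [-29.6   0.6] Y [-30.1   4.1] zc 119.5
[ 483.3 -166.   117.2] [  2.1   4.8 -10.5] [ 2.09 -0.63  0.12] 16.600027286913246
```

```bash
python3 -m pendant '[[[0.02,-0.06,-0.15],0],[[0,0,0],0]]' 4.53 20; python3 -m pendant '[[[0.03,-0.07,-0.15],0],[[0,0,0],0]]' 4.58 20;  python3 -m pendant '[[[0.03,-0.07,-0.15],0],[[0,0,0],0]]' 4.62 20; python3 -c "
from h import *
topfit()"
```

```text
t: 7.85
tool_pos: [483.1, -166.8, 119.0]
tool_rot: [-0.0, 0.062, 0.998, -0.0]
wrist_force: [0.6, 2.6, -7.9]
opening: 44.9
finger_force: 13.5
t: 8.05
tool_pos: [482.8, -167.6, 120.6]
tool_rot: [0.0, 0.062, 0.998, -0.0]
wrist_force: [0.1, 1.1, -6.3]
opening: 45.6
finger_force: 9.9
t: 8.25
tool_pos: [482.4, -168.3, 122.1]
tool_rot: [0.0, 0.062, 0.998, -0.0]
wrist_force: [-0.0, 0.2, -6.9]
opening: 46.1
finger_force: 7.7
n 3743 slope x,y [0.2   0.172] X [-30.1   0.4] Y [-32.8   1.7] zc 122.8
[ 482.4 -168.2  122. ] [-0.  -0.2 -4.6] [-0.09 -0.05  0.05] 7.523649162612855
```

Tilt is 0.17 rad, and I work out the raised tip's underside to be about 9 mm over the lip. Next I'll draw it towards +y.

```bash
python3 -m pendant '[[[0,0.2,0],0],[[0,0.2,0],0],[[0,0.2,0],0],[[0,0,0],0]]' 4.5 20; python3 -m pendant '[[[0,0.2,0],0],[[0,0.2,0],0],[[0,0,0],0]]' 4.4 20; python3 -c "
from h import *
topfit('w4')"
```

```text
t: 8.7
tool_pos: [483.5, -161.7, 122.1]
tool_rot: [0.0, 0.062, 0.998, 0.0]
wrist_force: [-0.5, -0.3, -1.6]
opening: 45.6
finger_force: 20.4
t: 9.0
tool_pos: [483.9, -157.7, 121.9]
tool_rot: [0.0, 0.062, 0.998, 0.0]
wrist_force: [-0.5, -0.3, -3.3]
opening: 45.5
finger_force: 20.4
n 3727 slope x,y [0.201 0.169] X [-29.8   0.5] Y [-22.2  12.3] zc 122.5
[ 483.9 -157.7  121.9] [-0.8  1.2 -3.7] [ 0.25  0.12 -0.03] 20.459956624545157
```

View pics/w4.png

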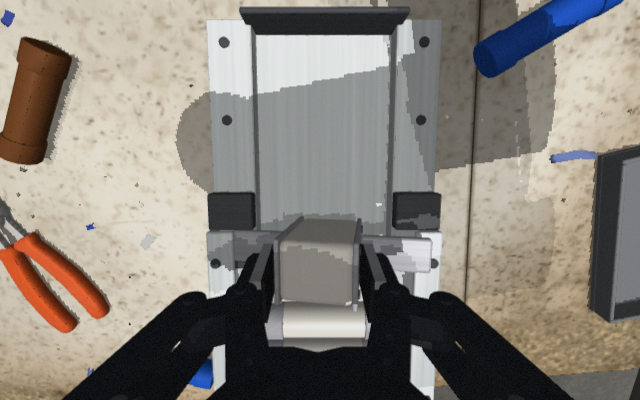

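The wrist view shows the +y blade at (415,250) lying over its lip, and the fuse holds its tilt in a firm grip. I'll draw 6 mm more, then lift gently.

```bash
python3 -m pendant '[[[0,0.2,0],0],[[0,0.2,0],0],[[0,0.2,0],0],[[0,0,0],0]]' 4.2 20; python3 -m pendant '[[[0.06,0,-0.3],0],[[0.06,0,-0.3],0],[[0,0,0],0]]'; python3 -m pendant '[[[0.06,0,-0.3],0],[[0.06,0,-0.3],0],[[0.06,0,-0.3],0],[[0,0,0],0]]'; python3 -c "
from h import *
topfit()"
```

```text
t: 9.45
tool_pos: [484.6, -151.8, 121.8]
tool_rot: [0.0, 0.062, 0.998, 0.0]
wrist_force: [1.6, 0.3, -1.4]
opening: 45.1
finger_force: 20.4
t: 9.75
tool_pos: [483.4, -151.9, 128.4]
tool_rot: [0.0, 0.062, 0.998, 0.0]
wrist_force: [-0.3, 0.4, -2.6]
opening: 45.3
finger_force: 20.4
t: 10.15
tool_pos: [481.7, -151.7, 137.4]
tool_rot: [0.0, 0.062, 0.998, -0.0]
wrist_force: [-1.0, 0.1, -1.0]
opening: 45.7
finger_force: 20.5
n 3716 slope x,y [0.207 0.17 ] X [-32.7  -2.4] Y [-16.5  17.9] zc 138.1
[ 481.6 -151.7  137.3] [-1.3  0.6  0.1] [ 0.04  0.49 -0.01] 20.509715555235744
```

```bash
python3 -m pendant '[[[0.04,0,-0.6],0],[[0,0,-1],0],[[0,0,-1.5],0],[[0,0,-2],0],[[0,0,-2],0],[[0,0,-1],0],[[0,0,0],0]]' 4.2 40; python3 - <<'E'
from h import *
s=state();p,Rt=tool()
pic,d=imaging.snapshot("wrist"); i=imaging.camera_info("wrist"); cv2.imwrite("pics/w5.png",pic[:,:,::-1])
pc,d=imaging.snapshot("scene"); P=cloud(d,imaging.camera_info("scene"))
z=P[...,2]; M=(z>-3)&(z<30)&(P[...,0]>420)&(P[...,0]<680)&(P[...,1]>60)&(P[...,1]<350)
hsv=cv2.cvtColor(pc,cv2.COLOR_RGB2HSV); M&=(hsv[...,1]<45)&(hsv[...,2]<140)
m=cv2.morphologyEx(M.astype(np.uint8),cv2.MORPH_OPEN,np.ones((5,5)))
c=max(cv2.findContours(m,0,1)[0],key=cv2.contourArea); mm=np.zeros_like(m); cv2.drawContours(mm,[c],-1,1,-1)
Q=P[(mm>0)&np.isfinite(z)]; r=cv2.minAreaRect(Q[:,:2].astype(np.float32)); print("tray",r,np.percentile(Q[:,2],[5,50,95]))
print(np.round(p,1),Rt[:2,1],np.round(s["wrist_force"],1))
E
```

```text
t: 10.9
tool_pos: [482.1, -151.6, 219.6]
tool_rot: [0.002, 0.062, 0.998, 0.0]
wrist_force: [0.0, -0.0, -2.6]
opening: 44.7
finger_force: 40.1
tray ((545.9307861328125, 203.39053344726562), (171.91429138183594, 211.92860412597656), 7.536448955535889) [ 4.16725469  7.22942991 23.59918817]
[ 482.1 -151.6  219.6] [0.12414962 0.9922634 ] [ 0.  -0.  -2.6]
```

View pics/w5.png

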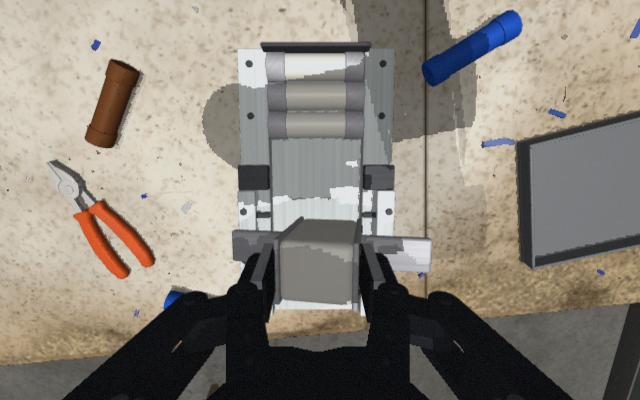

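The wrist view shows the three round fuses at the end stop (rows 65, 95 and 125) and the blade fuse held. Next I'll carry it to the tray.

```bash
python3 -m pendant '[[[-0.1,1.5,0],0],[[-0.1,3.0,0],0],[[-0.15,4.1,0],0],[[-0.15,4.1,0],0],[[-0.15,4.1,0],0],[[-0.15,4.1,0],0],[[-0.15,4.1,0],0],[[-0.1,4.1,0],0],[[-0.1,3.5,0],0],[[-0.1,2.5,0],0],[[0,0,0],-7.3],[[0,0,0],-7.3]]'; python3 -m pendant '[[[0,0,2],0],[[0,0,2],0],[[0,0,2],0],[[0,0,1.5],0],[[0,0,0],0]]';python3 - <<'E'
from h import *
p,Rt=tool(); print(Rt[:2,1]); topfit('w6',zmin=p[2]-25)
E
```

```text
t: 12.2
tool_pos: [536.5, 195.8, 215.8]
tool_rot: [-0.001, -0.068, 0.998, -0.001]
wrist_force: [0.4, -0.8, -3.0]
opening: 44.8
finger_force: 40.4
t: 12.7
tool_pos: [535.2, 193.9, 139.3]
tool_rot: [-0.003, -0.065, 0.998, -0.002]
wrist_force: [-0.5, -1.4, -2.4]
opening: 45.1
finger_force: 40.4
[-0.12921293  0.99161304]
n 3720 slope x,y [0.151 0.208] X [-23.3  10.9] Y [331.9 368.6] zc 139.7
[536.2 194.4 140.9] [ 0.3 -0.  -2.3] [ 0.05 -0.03 -0.01] 40.44885219074786
```

View pics/w6.png

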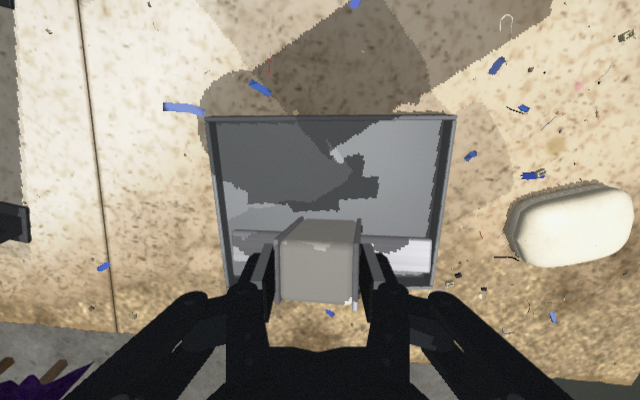

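The wrist view shows the fuse over the tray at (320,255), still tilted; the mouse at (570,225) is well clear. I'll lower it until it touches, with the grip eased so that the floor squares it up.

```bash
python3 -m pendant '[[[0,0,1.5],0],[[0,0,1.5],0],[[0,0,1.5],0],[[0,0,1],0],[[0,0,0.5],0],[[0,0,0],0]]'; python3 -m pendant '[[[0,0,0.2],0],[[0,0,0.2],0],[[0,0,0.1],0],[[0,0,0],0]]' 4.2 20; python3 -m pendant '[[[0,0,0.1],0],[[0,0,0.1],0],[[0,0,0.1],0],[[0,0,0],0]]'
```

```text
t: 13.35
tool_pos: [537.1, 195.1, 82.6]
tool_rot: [-0.0, -0.065, 0.998, -0.0]
wrist_force: [-0.0, -0.1, -2.4]
opening: 44.6
finger_force: 40.4
t: 13.75
tool_pos: [537.2, 195.1, 77.9]
tool_rot: [0.0, -0.065, 0.998, 0.0]
wrist_force: [-0.3, 0.5, -3.3]
opening: 44.5
finger_force: 40.4
t: 14.15
tool_pos: [537.1, 195.0, 74.6]
tool_rot: [-0.0, -0.065, 0.998, -0.0]
wrist_force: [-1.5, -0.2, -1.7]
opening: 44.3
finger_force: 40.4
```

```bash
python3 -m pendant '[[[0,0,0.1],0],[[0,0,0.1],0],[[0,0,0],0]]'; python3 -m pendant '[[[0,0,0.1],0],[[0,0,0.1],0],[[0,0,0],0]]';python3 -m pendant '[[[0,0,0.1],0],[[0,0,0.1],0],[[0,0,0],0]]'; python3 - <<'E'
from h import *
p,Rt=tool(); topfit('w7',zmin=p[2]-25)
E
```

```text
t: 14.45
tool_pos: [537.1, 195.0, 72.6]
tool_rot: [-0.0, -0.065, 0.998, -0.0]
wrist_force: [-0.7, -0.5, -2.6]
opening: 44.3
finger_force: 40.4
t: 14.75
tool_pos: [537.0, 195.1, 70.6]
tool_rot: [-0.0, -0.065, 0.998, -0.0]
wrist_force: [0.3, -0.4, -2.6]
opening: 44.5
finger_force: 40.4
t: 15.05
tool_pos: [537.3, 195.2, 68.8]
tool_rot: [0.0, -0.065, 0.998, 0.0]
wrist_force: [-0.2, -0.5, -1.8]
opening: 44.7
finger_force: 40.5
n 3716 slope x,y [0.155 0.214] X [-21.3  12.8] Y [333.6 370. ] zc 69.3
[537.3 195.2  68.9] [-0.2  0.1 -1.4] [ 0.01 -0.03  0.04] 40.48634195700288
```

```bash
python3 -m pendant '[[[0,0,0.1],0],[[0,0,0.05],0],[[0,0,0],0]]' 4.3 20; python3 -m pendant '[[[0,0,0.1],0],[[0,0,0.05],0],[[0,0,0],0]]';python3 -m pendant '[[[0,0,0.1],0],[[0,0,0],0]]'; python3 - <<'E'
from h import *
p,Rt=tool(); topfit('w7',zmin=p[2]-25)
E
```

```text
t: 15.4
tool_pos: [537.9, 195.4, 68.2]
tool_rot: [0.001, -0.065, 0.998, 0.0]
wrist_force: [-0.9, -1.3, 5.7]
opening: 44.3
finger_force: 40.7
t: 15.7
tool_pos: [538.5, 195.5, 67.8]
tool_rot: [0.001, -0.066, 0.998, 0.0]
wrist_force: [-1.2, -2.1, 13.4]
opening: 44.9
finger_force: 40.9
t: 15.9
tool_pos: [539.1, 195.9, 67.4]
tool_rot: [0.002, -0.066, 0.998, 0.001]
wrist_force: [-1.4, -1.3, 17.4]
opening: 44.7
finger_force: 39.4
n 3755 slope x,y [0.127 0.193] X [-19.6  14.9] Y [334.5 371.2] zc 68.2
[539.1 196.   67.4] [-2.2 -1.  16.8] [-0.7   0.72 -0.01] 39.396046972833574
```

```bash
for o in 4.48; do python3 -m pendant '[[[0,0,0],0],[[0,0,0],0]]' 4.48 20; done; python3 -m pendant '[[[0,0,0],0],[[0,0,0.1],0]]' 4.54; python3 -m pendant '[[[0,0,0.1],0],[[0,0,0],0]]' 4.58;  python3 -m pendant '[[[0,0,0.1],0],[[0,0,0],0]]' 4.6;  python3 - <<'E'
from h import *
p,Rt=tool(); topfit('w7',zmin=p[2]-25)
E
```

```text
t: 16.15
tool_pos: [539.1, 196.0, 67.4]
tool_rot: [0.002, -0.066, 0.998, 0.001]
wrist_force: [-0.5, -1.4, 16.6]
opening: 45.1
finger_force: 31.1
t: 16.35
tool_pos: [539.8, 197.2, 66.3]
tool_rot: [0.003, -0.066, 0.998, 0.002]
wrist_force: [0.3, 5.6, 10.8]
opening: 45.6
finger_force: 11.5
t: 16.55
tool_pos: [539.2, 197.2, 64.3]
tool_rot: [0.002, -0.065, 0.998, 0.002]
wrist_force: [0.4, 2.6, 4.7]
opening: 45.9
finger_force: 2.6
t: 16.75
tool_pos: [537.3, 195.4, 61.9]
tool_rot: [0.0, -0.065, 0.998, 0.0]
wrist_force: [0.3, 2.6, 2.2]
opening: 45.8
finger_force: 1.4
n 3198 slope x,y [0.103 0.115] X [-18.7  12.5] Y [335.  370.2] zc 67.0
[537.1 195.1  61.7] [0.9 2.2 1.1] [ 0.9  -0.26  0.03] 1.3828249508991064
```

```bash
python3 -m pendant '[[[0,0,0],0],[[0,0,0],0]]' 4.75; python3 -m pendant '[[[0,0,0],0],[[0,0,0],0],[[0,0,0],0]]' 5.2;  python3 - <<'E'
from h import *
p,Rt=tool(); topfit('w8',zmin=p[2]-25)
E
```

```text
t: 17.0
tool_pos: [536.7, 194.6, 61.4]
tool_rot: [-0.001, -0.065, 0.998, -0.0]
wrist_force: [0.5, 1.9, 0.4]
opening: 47.7
finger_force: 1.4
t: 17.3
tool_pos: [536.8, 194.8, 61.5]
tool_rot: [-0.0, -0.065, 0.998, -0.0]
wrist_force: [-0.0, 1.0, -0.8]
opening: 52.1
finger_force: 0.3
n 2708 slope x,y [0.04  0.057] X [-15.5  13.7] Y [335.6 370.7] zc 65.4
[536.8 194.8  61.6] [-0.3  1.   0.4] [ 0.15  0.13 -0.03] 0.332424199586967
```

```bash
python3 -m pendant '[[[0,0,0],0],[[0,0,0],0],[[0,0,0],0],[[0,0,0],0]]' 6.8;  python3 -m pendant '[[[0,0,-0.5],0],[[0,0,-1],0],[[0,0,-2],0],[[0,0,-3],0],[[0,0,-4],0],[[0,0,-4],0],[[0,0,-3],0],[[0,0,-1],0],[[0,0,0],0]]'; python3 - <<'E'
from h import *
p,Rt=tool(); topfit('w9',zmin=50)
pc,d=imaging.snapshot("scene"); cv2.imwrite("pics/s9.png",pc[90:350,130:470,::-1].repeat(2,0).repeat(2,1))
E
```

```text
t: 17.75
tool_pos: [537.1, 195.1, 61.8]
tool_rot: [-0.0, -0.065, 0.998, -0.0]
wrist_force: [0.2, -0.4, -0.8]
opening: 68.3
finger_force: 0.0
t: 18.65
tool_pos: [537.8, 195.5, 249.3]
tool_rot: [0.002, -0.065, 0.998, 0.001]
wrist_force: [-0.2, -0.4, -1.1]
opening: 68.1
finger_force: 0.0
  return _methods._mean(a, axis=axis, dtype=dtype,
  ret = ret.dtype.type(ret / rcount)
Traceback (most recent call last):
  File "h.py", line 17, in topfit
    X,Y=X[k],Y[k]; print("n",k.sum(),"slope x,y",np.round(cf[:2],3),"X",np.round(np.percentile(X,[1,99]),1),"Y",np.round(np.percentile(Y,[1,99]),1),"zc",round(np.median(Q[k,2]),1))
                                                                                 ~~~~~~~~~~~~~^^^^^^^^^^
IndexError: index -1 is out of bounds for axis 0 with size 0
```

View pics/w9.png

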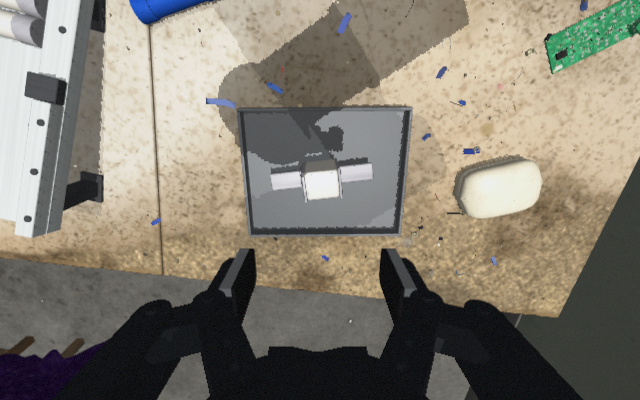

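The wrist view shows the fuse standing in the tray at (322,185), clear of the fingers and near the tray's centre. A quick numeric check comes before handing in.

```bash
python3 - <<'E'
from h import *
topfit(None,(160,200),(300,345),55)
pc,d=imaging.snapshot("scene"); P=cloud(d,imaging.camera_info("scene"))
q=P-np.array([498.3,-154.6,50]); u=np.array([.9927*.978,-.1207*.978,.2085]);n=np.array([-.9927*.2085,.1207*.2085,.978]);v=np.array([.1207,.9927,0])
x,y,h=q@u,q@v,q@n; M=(abs(y)<8)&(h>5)&(h<45)&(x>-160)&(x<130)
H,e=np.histogram(x[M],bins=np.arange(-160,131,7)); print([(int(a),int(c),round(float(h[M&(x>=a)&(x<a+7)].max()),0)) for a,c in zip(e,H) if c])
E
```

```text
n 869 slope x,y [-0.006  0.006] X [-18.5  19.7] Y [336.  382.7] zc 64.6
[536.6 194.9 246.2] [-0.  -0.5 -1.2] [ 0.01  0.01 -0.  ] 0.0
[(-153, 18, 36.0), (-146, 5, 32.0), (-139, 11, 32.0), (-132, 10, 30.0), (-125, 6, 29.0), (-118, 9, 27.0), (-111, 14, 30.0), (-104, 12, 31.0), (-97, 4, 27.0), (-90, 8, 27.0), (-83, 12, 31.0), (-76, 10, 31.0), (-69, 5, 28.0), (-62, 1, 19.0), (-55, 1, 5.0), (-48, 1, 5.0), (-41, 1, 5.0), (-34, 1, 5.0), (-27, 1, 6.0), (1, 2, 5.0), (8, 1, 5.0), (36, 1, 5.0), (43, 2, 6.0), (57, 1, 7.0), (64, 1, 5.0), (71, 1, 6.0), (78, 3, 7.0), (85, 2, 8.0), (92, 2, 6.0), (99, 3, 7.0), (106, 1, 7.0), (113, 1, 5.0), (120, 1, 6.0)]
```

The fuse is flat (0.006 rad), and the round fuses fill the three bays at the stop, so I'm handing in.

```bash
python3 -c "
from rig import ticket
print(ticket.finish_job())"
```

```text
the job is handed in; nothing more can be done
None
```

The job is handed in at about 19 s: the blade fuse stands upright and released near the centre of the tray (tilt measured under 0.01 rad), the three round fuses lie at the end stop, and the mouse shell and pliers were not touched; no verdict was returned.

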